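# Load the bench mixer and close its guard

## Robot

A 7-joint arm with a two-finger parallel gripper is mounted at the origin on the work surface. World frame = base frame: x ahead of the robot, y to its left, z up, the work surface at z = 0. Lengths are in m, angles in rad, forces in N, time in s.
With the tool pointing down it reaches from about 0.425 to 0.95 m from the base axis. Payload 4.7 kg.
Tool frame: the origin (TCP) lies between the finger pads; the fingertips stand 25 mm ahead of it and the grasp point (between the pads) lies 6 mm ahead of it; x points along the fingers, z is the direction in which the jaws open and shut, and the axes are right-handed (so a half turn about x gives the same grasp; the last joint's range is limited). The gripper opens to 85 mm and grips with 20 to 120 N. Pads are 22 mm wide; open, the fingers measure 114 mm over their backs; the gripper's body (76 mm by 85 mm) begins 54 mm behind the grasp point. The pads swing forward as they close: fully open they stand 13 mm farther back than shut.
Start: joints at [1.255, 0.469, -0.049, 1.532, 0.024, 1.141, -0.082], TCP at [0.191, -0.647, 0.256] pointing down, gripper open.
Joint ranges: [-2.59, 2.59], [-0.33, 1.99], [-1.39, 1.29], [0.1, 2.45], [-1.04, 4.18], [0.21, 1.99], [-2.66, 2.66]. Speed limits (rad/s): [2.57, 2.57, 3.14, 3.14, 3.14, 3.14, 3.14].

## Interface

Orientations are given as a 3x3 rotation matrix whose columns are the frame's x, y, z axes.
In Python, from rig import * gives the robot as it stands. Calls block until the motion is done:
- movep(position, orientation): joint-space move of the TCP to a pose.
- move_l(position, attitude=None, feed=0.15, until_force=None): straight line of the TCP; attitude=None keeps the orientation; feed is the mean speed in m/s. With until_force (N) it stops when the force on the tool has changed by that much, and returns True; else False.
- move_joints(angles): joint-space move.
- command_gripper(opening, newtons=None): finger opening in m; newtons is the grip in N (None keeps the last); returns when the fingers have stopped.
- sleep(seconds).
- inverse_kinematics(position, orientation): joint angles nearest the present ones, or None.
- sense(): the state.
- camera(name): name is "side" or "top"; returns (picture, depth): 384x512x3 uint8, red, green, blue; 384x512 float32, m along the optical axis (not along the pixel's ray), 0 where there is no reading.
- camera_params(name): a dict with "K" (3x3 intrinsics, pixels), "position" and "rotation" of the camera in the world. Camera axes: x right, y down, z forward; pixel columns grow to the right and rows downward; lengths in m; the calibration is good to about 2 mm. A picture is of the moment at which its call begins. camera_params takes no time and is no camera call.
A pose or a line that the arm cannot do raises Unreachable and nothing moves.
- finish_job(): hands the job in, once; it reports no verdict.
The state is a dict: "time_s": time; "joint_pos": joint angles; "qd": joint speeds; "joint_efforts": joint torques, N m; "position": TCP position; "tcp_rot": TCP orientation; "wrist_force": force on the tool from outside, world axes, zero at the start; "ft_torque": the same for the moment, N m; "finger_gap": finger opening in m.
Only numpy, scipy, OpenCV 4.12 (cv2) and the standard library are available. Lean on these libraries where they do the work, as an engineer would, in place of code of your own. Each camera call takes 0.05 s, during which the arm holds its last target.

## Task

Lift the clear hinged guard of the bench mixer right up, stand the short wide amber jar upright inside the steel ring on the mixer's deck, and lower the guard fully closed over it. Set the jar down rather than letting it fall, and leave the tall bottle and the small vial standing where they are.

Things in the scene. Friction and masses are not known exactly. Their poses are not given: they have to be found in the camera images.
- guard (a joint): Guard angle, rad: 0 closed (rim 2 mm above the deck), grows as the front is lifted, stop at 1.75. A clear plastic hood with white edges, 130 mm deep, 140 wide, 80 tall, open below and behind; may start a little ajar. The stiff hinge stays where it is left; moving it takes 2 to 5 N at the handle. Past 1.5 the hood stands behind the hinge and the deck is clear from above.
- guard_handle (a point): Middle of the guard's handle: a level steel bar 12 mm thick, 112 mm long, parallel to the hinge, held 47 mm in front of the guard's face by two 8 mm rods 100 mm apart, open between. Guard closed: 177 mm in front of the hinge axis, 55 mm above it, 107 mm above the table. At 1.57 rad: 177 mm above the axis, 55 mm behind it.
- seat (a point): Centre of the steel ring on the mixer's deck, at deck height, 50 mm above the table. Ring: inner radius 38, outer 44, 6 mm high, flat deck inside. x points to the mixer's back, y to its left, z up. The hinge axis is parallel to y, 65 mm from here along x and 2 mm above. The mixer is a fixed white box 200 x 170 x 50 mm, its front at -90 mm along x.
- jar_center (a point): Centre, half-way up, of the jar to load: amber glass with a white screw cap, a plain cylinder 48 mm across (cap 47 mm) and 60 mm tall, standing on the table, about 140 g. z is its upright axis.
- bottle_center (a point): Centre, half-way up, of the tall amber bottle with narrow neck and white cap, 46 mm across, 102 mm tall. A bystander, not to be disturbed.
- vial_center (a point): Centre, half-way up, of the small amber vial with white cap, 26 mm across, 46 mm tall. A bystander, not to be disturbed.

How it is judged:
On the way, in this order (a step that is already met when the one before it is completed fails the run):
1. the guard is lifted right up (past 1.2 rad) (value of joint guard above 1.2 rad), for 0.2 s.
2. the jar stands upright and released inside the ring, the guard still up (past 0.8 rad) (horizontal distance between jar_center and seat below 0.018 m and z of jar_center in the frame of seat between 0.026 and 0.034 m and angle between jar_center's own z axis and vertical below 0.1 rad and contact force between the fingers and jar below 0.1 N and linear speed of jar below 0.02 m/s and value of joint guard above 0.8 rad), for 0.2 s.
At the end, for the whole second after the job is handed in: The guard is closed (under 0.07 rad, 12 mm at the handle) and the jar stands still and released inside the ring: centre within 18 mm of the ring's centre, within 0.1 rad of upright, its centre 26 to 34 mm above the deck (value of joint guard below 0.07 rad and horizontal distance between jar_center and seat below 0.018 m and z of jar_center in the frame of seat between 0.026 and 0.034 m and angle between jar_center's own z axis and vertical below 0.1 rad and contact force between the fingers and jar below 0.1 N and linear speed of jar below 0.02 m/s); the robot touches nothing.
It fails at once if the tall bottle is moved more than 30 mm or tipped (distance of bottle_center from where it was at the start of the episode above 0.03 m or angle between bottle_center's own z axis and vertical above 0.5 rad).
It fails at once if the small vial is moved more than 30 mm or tipped (distance of vial_center from where it was at the start of the episode above 0.03 m or angle between vial_center's own z axis and vertical above 0.5 rad).
It fails at once if the jar is let fall (faster than 0.7 m/s, a drop of more than 25 mm, with no finger on it) (linear speed of jar above 0.7 m/s and contact force between the fingers and jar below 0.1 N).
It also fails if it takes over 72 s, if anything falls off the work surface, if the arm or the gripper's body presses on something with over 40 N, if the wrist force passes 120 N, or if a joint passes its speed limit or range.

## Working session

There is one attempt and no reset: what is moved stays moved. The work goes in short steps, each a Python script; the robot and the scene stay as the last script left them, time stands still between calls to the robot, and variables do not carry over. Pictures are saved under pics/ and viewed, and the job is handed in when it is done.

```bash
ls; mkdir -p pics; python3 - <<'E'
from rig import *
import cv2,numpy as np
np.set_printoptions(precision=4,suppress=True)
s=sense();print(s['time_s'],s['position'],s['tcp_rot'])
for n in("side","top"):
    p,d=camera(n);cv2.imwrite(f"pics/{n}0.png",p[:,:,::-1]);np.savez(f"{n}0.npz",p=p,d=d)
    print(n,camera_params(n))
E
```

```text
pics
0.0 [ 0.1908 -0.6469  0.2553] [[-0.0006  0.9591  0.283 ]
 [ 0.0018  0.283  -0.9591]
 [-1.     -0.0001 -0.0019]]
side {'K': array([[392.7649,   0.    , 258.7595],
       [  0.    , 392.7649, 192.3095],
       [  0.    ,   0.    ,   1.    ]]), 'position': array([0.4093, 0.6848, 0.6069]), 'rotation': array([[-0.973 , -0.1498,  0.1753],
       [-0.2301,  0.5805, -0.781 ],
       [ 0.0152, -0.8003, -0.5994]])}
top {'K': array([[413.5597,   0.    , 254.9093],
       [  0.    , 413.5597, 190.4544],
       [  0.    ,   0.    ,   1.    ]]), 'position': array([0.4634, 0.0525, 0.9526]), 'rotation': array([[ 0.0185, -0.9974,  0.07  ],
       [-0.9998, -0.0186, -0.0008],
       [ 0.0021, -0.0699, -0.9975]])}
```

View pics/side0.png

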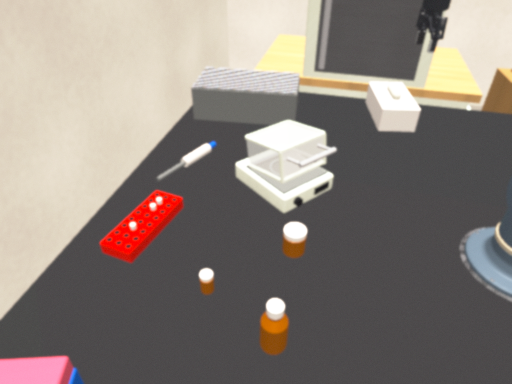

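View pics/top0.png

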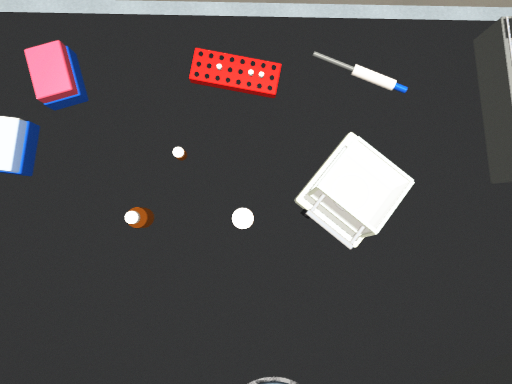

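The side view shows the mixer at about (285,165), the jar at (294,240), the vial at (206,281) and the bottle at (274,330). The top view shows the jar cap at (243,218) and the mixer at about (357,190), with its handle at about (332,228). I'll zoom in on both and measure.

```bash
cat > h.py <<'E'
import numpy as np,cv2
np.set_printoptions(precision=4,suppress=True)
from rig import *
def ray(n,uv):
    c=camera_params(n);K=c['K'];d=c['rotation']@np.linalg.inv(K)@np.array([uv[0],uv[1],1.]);return np.array(c['position']),d
def onz(n,uv,z):
    o,d=ray(n,uv);return o+d*(z-o[2])/d[2]
def proj(n,P):
    c=camera_params(n);q=c['K']@(c['rotation'].T@(np.asarray(P)-c['position']));return q[:2]/q[2]
def depthpt(n,uv,dep):
    o,d=ray(n,uv);return o+d*dep
def cloud(n,d):
    c=camera_params(n);v,u=np.mgrid[:384,:512];r=np.stack([u,v,np.ones_like(u)],-1)@np.linalg.inv(c['K']).T@c['rotation'].T
    return c['position']+r*d[...,None]
E
python3 - <<'E'
from h import *
t=np.load('top0.npz');s=np.load('side0.npz')
p=t['p'];cv2.imwrite('pics/topz.png',cv2.resize(p[120:260,285:425,::-1],None,fx=4.2,fy=4.2,interpolation=cv2.INTER_CUBIC))
cv2.imwrite('pics/sidez.png',cv2.resize(s['p'][110:220,225:345,::-1],None,fx=5,fy=5,interpolation=cv2.INTER_CUBIC))
C=cloud('top',t['d'])
hs=cv2.cvtColor(p,cv2.COLOR_RGB2HSV)
w=((hs[...,2]>140)&(hs[...,1]<70)).astype(np.uint8)
n,l,st,ce=cv2.connectedComponentsWithStats(w)
for i in range(1,n):
    if st[i,4]>30 : 
        m=l==i;print(st[i],ce[i],'medz',np.median(C[m][:,2]),'xy',np.median(C[m],0))
for z,uv in((.06,(243,218)),(.102,(132,217)),(.046,(178,152))):print(onz('top',uv,z))
h=C[...,2]
# mixer deck/hood heights hist
m=w[120:260,285:425]>0
print(np.histogram(h[120:260,285:425][m],bins=np.arange(0,.2,.01)))
hm=np.clip(h[120:260,285:425]/.2*255,0,255).astype(np.uint8)
cv2.imwrite('pics/hz.png',cv2.resize(cv2.applyColorMap(hm,2),None,fx=4.2,fy=4.2,interpolation=0))
E
```

```text
[   0    0  512  100 8754] [288.6863   9.773 ] medz -0.7490713928484117 xy [ 1.3613 -0.1242 -0.7491]
[313  52  84  38 690] [364.3681  73.1275] medz 0.02292203342659871 xy [ 0.8009 -0.2019  0.0229]
[  0 116  24  55 886] [  7.8521 140.9029] medz 0.0853610866281091 xy [0.6214 0.5765 0.0854]
[ 295  132  120  117 7804] [354.2884 191.2364] medz 0.1377510444545561 xy [ 0.5224 -0.1469  0.1378]
[172 146  12  12 109] [177.6972 151.6055] medz 0.04631404836435726 xy [0.6092 0.2237 0.0463]
[232 207  22  22 389] [242.3753 217.8766] medz 0.060624490466056 xy [0.4662 0.0782 0.0606]
[124 211  16  13 167] [131.3293 217.    ] medz 0.10241929477952305 xy [0.4638 0.3043 0.1024]
[249 377  47   7 147] [274.3129 379.7755] medz 0.0010188375322831567 xy [ 0.1077 -0.0031  0.001 ]
[0.4661 0.0763 0.06  ]
[0.4638 0.3029 0.102 ]
[0.6091 0.2234 0.046 ]
(array([  81,    1,    7,   36,  946,  278,   52,  131,  168,   91,   95,
        106,  127, 2395, 2429,  782,    0,    0,    0]), array([0.  , 0.01, 0.02, 0.03, 0.04, 0.05, 0.06, 0.07, 0.08, 0.09, 0.1 ,
       0.11, 0.12, 0.13, 0.14, 0.15, 0.16, 0.17, 0.18, 0.19]))
```

View pics/topz.png

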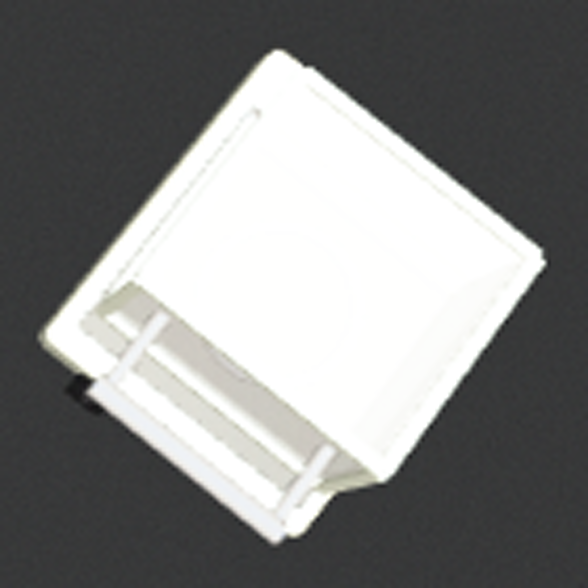

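View pics/sidez.png

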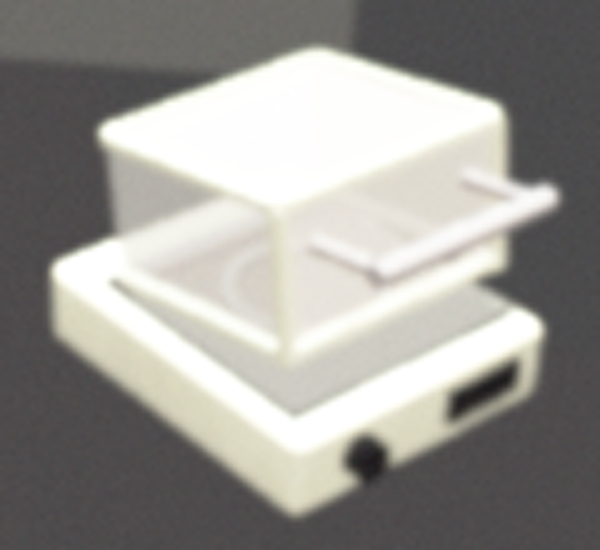

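View pics/hz.png

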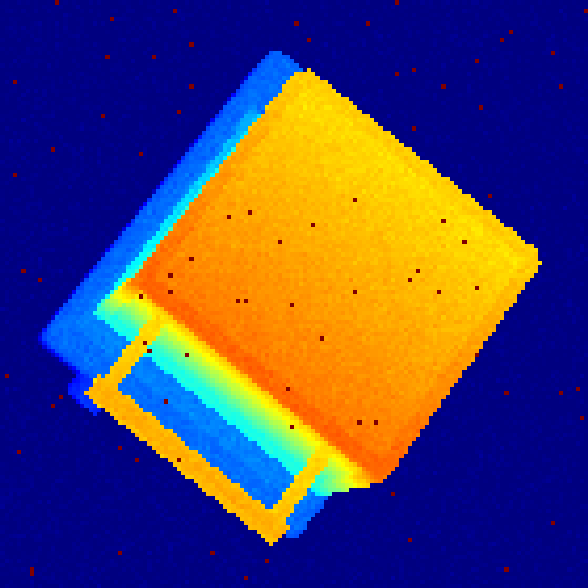

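The zoomed views show that the guard is ajar, with the bar running from (95,390) to (280,530) in the zoomed top view. The left deck edge runs from (40,340) to (275,50). Next I'll get the mixer's pose from the deck edges, the hood plane and the bar.

```bash
python3 - <<'E'
from h import *
t=np.load('top0.npz');C=cloud('top',t['d']);h=C[...,2]
z=lambda a,b:(285+(a+.5)/4.2-.5,120+(b+.5)/4.2-.5)
def comp(m):
    n,l,st,_=cv2.connectedComponentsWithStats(m.astype(np.uint8));return l==1+np.argmax(st[1:,4])
V,U=np.mgrid[:384,:512];roi=(U>285)&(U<425)&(V>120)&(V<260)
# hood top
m=comp(roi&(h>.13)&(h<.18)&(t['d']>0))
# exclude the handle by erosion
m2=comp(cv2.erode(m.astype(np.uint8),np.ones((9,9)))>0)
P=C[m2];c=np.median(P,0);A=np.c_[P[:,:2],np.ones(len(P))]
for _ in range(3):
    co=np.linalg.lstsq(A,P[:,2],rcond=None)[0];r=P[:,2]-A@co;k=abs(r)<.008;A=A[k];P=P[k]
g=co[:2];print('hood tilt',np.arctan(np.hypot(*g)),'front dir yaw',np.degrees(np.arctan2(g[1],g[0])),'rms',r.std())
(_,_),wh,ang=cv2.minAreaRect(P[:,:2].astype(np.float32));print('hood rect',wh,ang)
# handle bar: points in front
# deck left edge: boundary of white mask on left side
hs=cv2.cvtColor(t['p'],cv2.COLOR_RGB2HSV);w=comp(roi&(hs[...,2]>140))
pts=np.array([(np.where(w[v])[0][0]-.5,v) for v in range(140,195)],float)
W=np.array([onz('top',q,.05) for q in pts])[:,:2]
vx,vy,x0,y0=cv2.fitLine(W.astype(np.float32),cv2.DIST_HUBER,0,.001,.001).ravel()
print('left edge dir',np.degrees(np.arctan2(vy,vx)),(x0,y0))
for q in((95,390),(280,535),(185,462)):
    uv=z(*q);u,v=np.round(uv).astype(int);print('bar',C[v,u],C[v-2:v+3,u-2:u+3,2].max())
for nm,q in(('deckFL',(40,340)),('deckBL',(275,50)),('FR',(300,535))):print(nm,onz('top',z(*q),.05))
E
```

```text
hood tilt 0.1642742379548677 front dir yaw 141.64505948458066 rms 0.0013620994944839808
hood rect (0.1283930540084839, 0.11565476655960083) 49.855003356933594
left edge dir -38.0831 (np.float32(0.5811667), np.float32(-0.0900262))
bar [ 0.48   -0.0512  0.1399] 0.14177664754032904
bar [ 0.4135 -0.1372  0.1424] 0.14258607246209332
bar [ 0.4456 -0.0945  0.1404] 0.9525896733071455
deckFL [ 0.5062 -0.0343  0.05  ]
deckBL [ 0.6613 -0.1562  0.05  ]
FR [ 0.408  -0.1698  0.05  ]
```

The measurements agree with each other:

| Quantity | Value |
|---|---|
| Mixer yaw | −38.1° |
| Deck size | 197 × 167 mm |
| Guard angle | about 0.164 rad |
| Bar height | 0.135 m (predicted 0.135 m) |

I plan to cage the bar loosely between the jaws and follow its arc. First I'll check that the arm can reach it.

```bash
cat >> h.py <<'E'
YAW=np.radians(-38.15)
XM=np.array([np.cos(YAW),np.sin(YAW),0]);YL=np.array([-np.sin(YAW),np.cos(YAW),0]);Z=np.array([0,0,1.])
SEAT=.510*XM+.202*YL+.05*Z
HINGE=SEAT+.065*XM+.002*Z
def bar(th):
    c,s=np.cos(th),np.sin(th)
    return HINGE-XM*(.177*c-.055*s)+Z*(.055*c+.177*s)
def rot(al,sg):
    x=np.cos(al)*XM-np.sin(al)*Z; z=sg*(np.sin(al)*XM+np.cos(al)*Z)
    return np.column_stack([x,np.cross(z,x),z])
def pitch(th,a0,a1): return a0+(a1-a0)*np.clip(th/1.62,0,1)
def pose(th,a0,a1,sg,back=0):
    R=rot(pitch(th,a0,a1),sg);return bar(th)-R[:,0]*(.004+back),R
E
python3 - <<'E'
from h import *
print(SEAT,HINGE,bar(.164))
for sg in(1,-1):
  for a0 in(30,40,50,60):
    for a1 in(80,95,110):
      r=[]
      for th,b in[(.164,.1)]+[(t,0) for t in np.linspace(0,1.65,9)]+[(1.62,.1)]:
        q=inverse_kinematics(*pose(th,np.radians(a0),np.radians(a1),sg,b));r.append('.' if q is None else '#')
      print(sg,a0,a1,''.join(r))
E
```

```text
[ 0.5258 -0.1562  0.05  ] [ 0.577  -0.1963  0.052 ] [ 0.4467 -0.094   0.1352]
1 30 80 ....#######
1 30 95 ....#######
1 30 110 ...########
1 40 80 ...########
1 40 95 ...########
1 40 110 ...########
1 50 80 ...########
1 50 95 ...########
1 50 110 ..#########
1 60 80 #.#########
1 60 95 #.#########
1 60 110 #.#########
-1 30 80 ....#######
-1 30 95 ....#######
-1 30 110 ...########
-1 40 80 ...########
-1 40 95 ...########
-1 40 110 ...########
-1 50 80 ...########
-1 50 95 ...########
-1 50 110 ..#########
-1 60 80 #.#########
-1 60 95 #.#########
-1 60 110 #.#########
```

```bash
python3 - <<'E'
from h import *
for a0 in(60,63,66,70,75):
    q0=None
    L=[(.164,.1)]+[(t,0) for t in(0,.05,.1,.164,.2,.4,1.2,1.62,1.7)]+[(1.62,.1)]
    print(a0,''.join('.' if inverse_kinematics(*pose(th,np.radians(a0),np.radians(100),1,b)) is None else '#' for th,b in L))
for sg in(1,-1):
    for th in(.17,.8,1.6):print(sg,th,inverse_kinematics(*pose(th,np.radians(66),np.radians(100),sg)))
# press-from-above pose
for sg in(1,-1):print(inverse_kinematics(bar(0)+.03*Z,rot(np.radians(90),sg)))
E
```

```text
60 #..########
63 ###########
66 ###########
70 ###########
75 ###########
1 0.17 [ 0.7341  0.2763 -0.8503  2.3098  0.9268  0.5651 -1.5155]
1 0.8 [ 0.6173  0.2666 -0.5343  1.9639  0.2677  0.8566 -0.7269]
1 1.6 [ 0.5332  0.5746 -0.3324  1.4523  0.1134  1.2956 -0.4677]
-1 0.17 [ 0.9791  0.3992 -1.1692  2.301   1.0812  0.7094  1.4972]
-1 0.8 [ 1.0773  0.4595 -1.1669  1.9435  0.6101  0.992   2.1101]
-1 1.6 [ 0.9663  0.847  -1.1823  1.4233  0.6522  1.4919  2.2615]
[ 0.5593  0.3058 -0.5341  2.1531  0.2302  0.7365 -0.792 ]
[ 1.0325  0.5238 -1.1694  2.1324  0.632   0.8936  1.963 ]
```

```bash
cat > s1.py <<'E'
from h import *
a0,a1=np.radians(66),np.radians(100)
movep(*pose(.164,a0,a1,1,.13)); command_gripper(.028,30)
s=sense();print(s['time_s'],s['position'],s['wrist_force'])
for n in("side","top"):
    p,d=camera(n);cv2.imwrite(f"pics/{n}1.png",p[:,:,::-1])
print(move_l(pose(.164,a0,a1,1)[0],feed=.08,until_force=8))
s=sense();print(s['time_s'],s['position'],pose(.164,a0,a1,1)[0],s['wrist_force'])
for n in("side","top"):
    p,d=camera(n);cv2.imwrite(f"pics/{n}2.png",cv2.resize(p[90:280,200:440,::-1],None,fx=3,fy=3))
E
python3 s1.py
```

```text
2.9083 [ 0.4097 -0.065   0.2606] [ 0.1795 -0.3411 -0.1608]
False
4.7833 [ 0.4457 -0.0931  0.1392] [ 0.4456 -0.0931  0.1389] [0.9357 0.1188 0.1283]
```

View pics/side2.png

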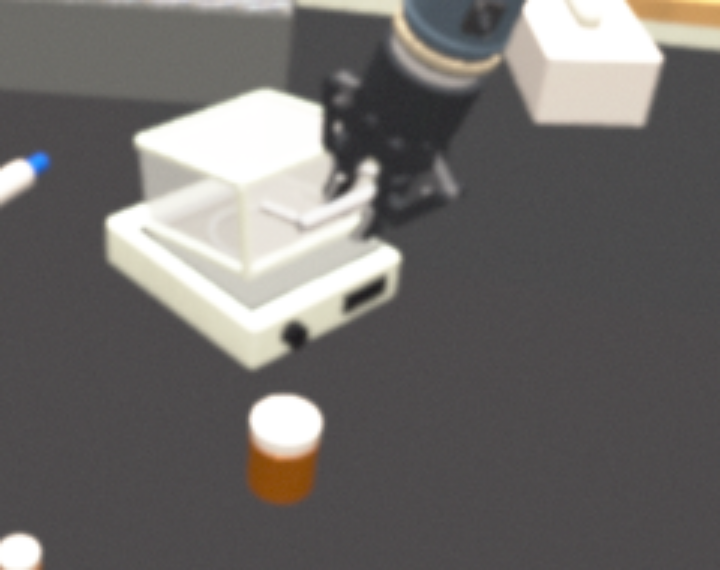

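View pics/top2.png

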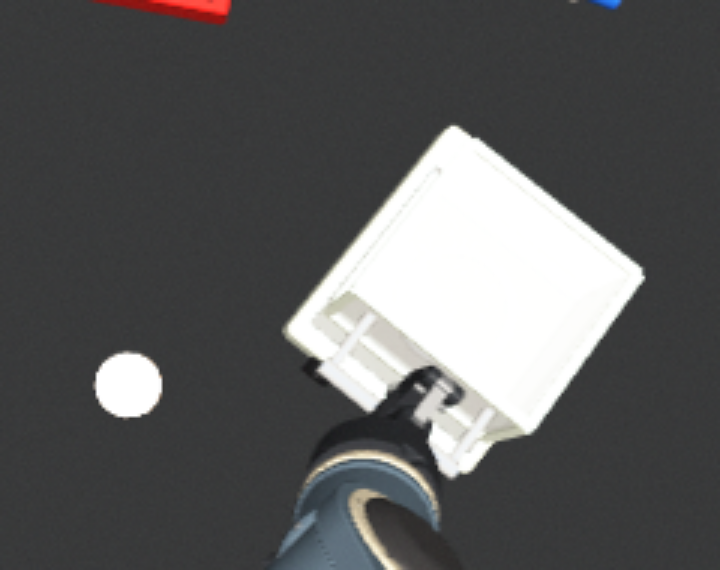

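Side view: the fingers straddle the bar at about (365,195). Top view: they sit between the two rods at about (430,395). Next I'll narrow the cage and lift along the arc.

```bash
cat > s2.py <<'E'
from h import *
a0,a1=np.radians(66),np.radians(100)
command_gripper(.016,30);print(sense()['finger_gap'],sense()['wrist_force'])
for th in np.arange(.3,1.66,.15):
    move_l(*pose(th,a0,a1,1),feed=.09)
    s=sense();print(round(th,2),s['time_s'],s['wrist_force'],s['finger_gap'],np.linalg.norm(s['position']-pose(th,a0,a1,1)[0]))
    if np.linalg.norm(s['wrist_force'])>35: print('high');break
for n in("side","top"):
    p,d=camera(n);cv2.imwrite(f"pics/{n}3.png",p[:,:,::-1])
E
python3 s2.py
```

```text
0.015651325960121636 [ 0.8743 -0.9996  1.3088]
0.3 5.5917 [-4.092   2.8118  1.0495] 0.015682416813932905 0.002017066207970419
0.45 6.05 [-1.5028 -0.2983  0.6099] 0.01619953931663393 7.079903850112214e-05
0.6 6.5083 [ 0.0393 -0.0917  0.0492] 0.016075369144893843 0.0003651980864616896
0.75 6.9667 [-0.2051  0.0957 -0.3873] 0.016053836751443493 0.0004003441209354636
0.9 7.425 [0.5295 0.4736 0.5719] 0.016266472961419327 0.0005451313293719393
1.05 7.8833 [-0.2743  0.8284  0.1389] 0.016025986987053382 0.0006823672766717374
1.2 8.3417 [ 0.182   0.4986 -0.2381] 0.01622354977163404 0.0007348754539216563
1.35 8.8 [ 0.2866  0.4496 -0.8818] 0.01609861578159206 0.0007536677393573635
1.5 9.2583 [ 0.155  -0.0689  0.3206] 0.016020729142039197 0.0007297236606647636
1.65 9.7167 [ 0.3982 -0.3154  0.4495] 0.016128497734262767 0.0006450672332989249
```

View pics/side3.png

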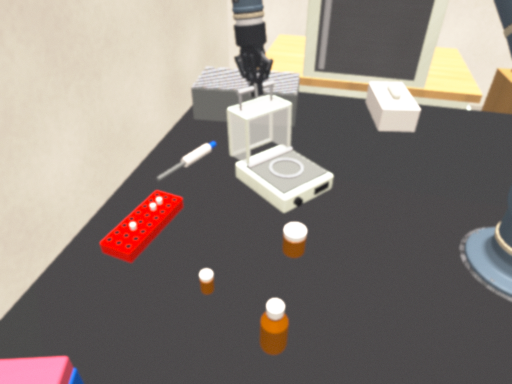

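The guard stands upright (hood at (260,130), bar at about (260,92)) and the ring is visible at (287,167). Next I'll back off and measure the ring in both views.

```bash
cat > s3.py <<'E'
from h import *
a0,a1=np.radians(66),np.radians(100)
command_gripper(.03); move_l(pose(1.65,a0,a1,1,.11)[0],feed=.2)
movep(np.array([.466,.077,.2]),rot(np.pi/2,1)@np.array([[1,0,0],[0,0,-1],[0,1,0]])) if 0 else None
R=np.column_stack([-Z,np.cross(YL,-Z),YL])
print([inverse_kinematics([.466,.0775,.2],np.column_stack([-Z,np.cross(k*YL,-Z),k*YL])) for k in(1,-1)], sense()['joint_pos'])
for n in("side","top"):
    p,d=camera(n);cv2.imwrite(f"pics/{n}4.png",cv2.resize(p[90:280,200:440,::-1],None,fx=3,fy=3));np.savez(f"{n}4.npz",p=p,d=d)
print(sense()['time_s'])
E
python3 s3.py
```

```text
[array([ 0.7613,  0.5317, -1.3162,  2.0153,  0.5961,  1.0634,  0.0702]), array([-0.7076,  0.2151,  0.5263,  2.0863, -0.1403,  0.8735, -2.3376])] [ 0.814   0.6844 -0.8943  1.2161  0.4093  1.6068 -0.6737]
10.9083
```

View pics/side4.png

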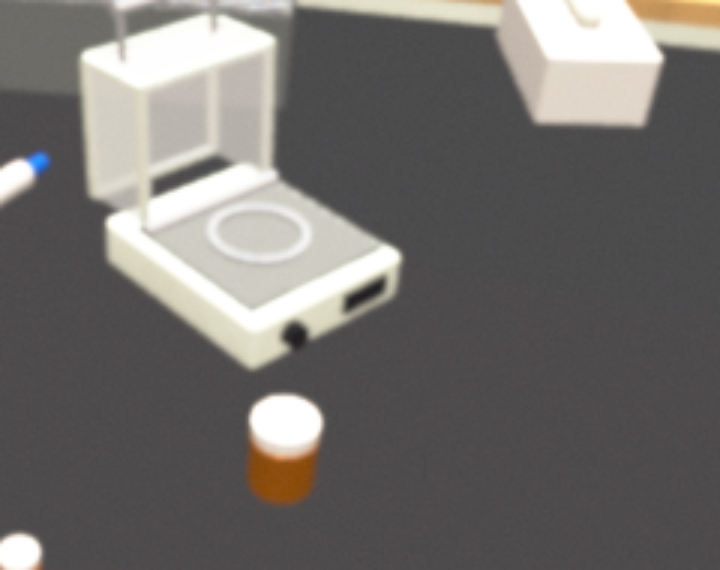

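View pics/top4.png

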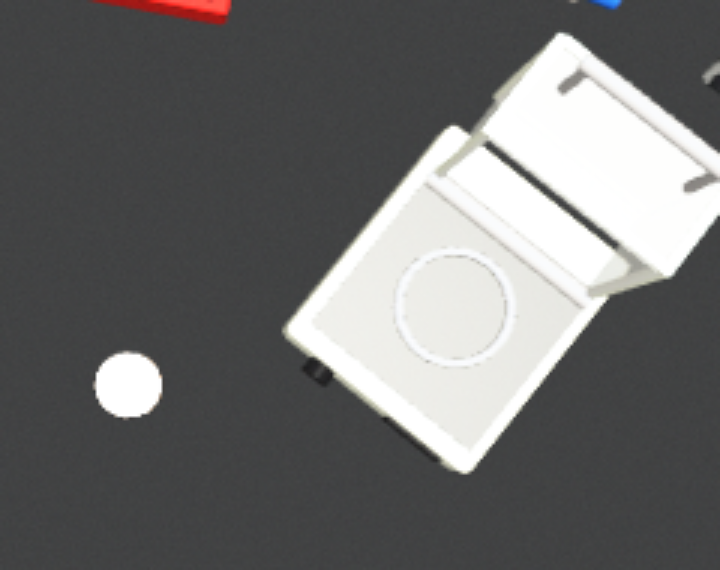

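The guard stays up and the deck is clear. The ring centre is at (455,307) in the top crop and (260,233) in the side crop. The jar cap centre is at (128,384) in the top crop.

```bash
python3 - <<'E'
from h import *
f=lambda a,b:(200+(a+.5)/3-.5,90+(b+.5)/3-.5)
A=onz('top',f(455,307),.056);B=onz('side',f(260,233),.056);print(A,B,SEAT)
w=[onz('top',f(*q),.056) for q in((394,307),(516,307),(455,247),(455,367))]
print(np.linalg.norm(w[0]-w[1]),np.linalg.norm(w[2]-w[3]))
print('jar',onz('top',f(128,384.5),.06),onz('side',f(286,424),.06))
for n in("top","side"):
    p=np.load(n+'4.npz')['p'];hs=cv2.cvtColor(p,cv2.COLOR_RGB2HSV);m=((hs[...,2]>140)&(hs[...,1]<70)).astype(np.uint8)
    c0=proj(n,[.466,.077,.06]);k,l=cv2.connectedComponents(m);i=l[int(round(c0[1])),int(round(c0[0]))];ys,xs=np.where(l==i)
    print(n,xs.min(),xs.max(),ys.min(),ys.max())
for P in(A,B):print('mixer xy',P@XM,P@YL)
E
```

```text
[ 0.5269 -0.1579  0.056 ] [ 0.5266 -0.1546  0.056 ] [ 0.5258 -0.1562  0.05  ]
0.08844609892640184 0.08715623774072846
jar [0.4665 0.0777 0.06  ] [0.4665 0.0828 0.06  ]
top 231 253 207 228
side 283 307 221 241
mixer xy 0.5118526145851648 0.20131046993069368
mixer xy 0.5095797222734113 0.2037037317156499
```

```bash
python3 - <<'E'
from h import *
lo=np.array([-2.59,-.33,-1.39,.1,-1.04,.21,-2.66]);hi=np.array([2.59,1.99,1.29,2.45,4.18,1.99,2.66])
for nm,p in(('jar',[.4665,.0795,.043]),('seat',[.5267,-.1563,.093])):
  for a in range(0,360,30):
    z=np.array([np.cos(np.radians(a)),np.sin(np.radians(a)),0]);R=np.column_stack([-Z,np.cross(z,-Z),z])
    q=inverse_kinematics(p,R);print(nm,a,q,None if q is None else np.min(np.r_[q-lo,hi-q]))
E
```

```text
jar 0 [ 0.4296  0.6387 -0.8801  2.1411  0.7733  0.718  -0.9752] 0.3089193951846645
jar 30 [ 0.497   0.6907 -0.9815  2.138   0.8558  0.7774 -0.5231] 0.3119942954467332
jar 60 [ 0.5576  0.7518 -1.0807  2.1354  0.9347  0.8467 -0.0662] 0.30930730304264187
jar 90 [ 0.6117  0.825  -1.1803  2.1332  1.0117  0.9294  0.3939] 0.2096923364911527
jar 120 [ 0.6489  0.8923 -1.2595  2.1317  1.0711  1.0054  0.8702] 0.13051457487710239
jar 150 [ 0.6139  0.8284 -1.1846  2.1331  1.0149  0.9332  1.4385] 0.20541394903202748
jar 180 [-0.9422  0.6514  0.9093  2.2142 -0.8589  0.684  -2.5559] 0.10414371013962853
jar 210 [-0.8134  0.5676  0.7162  2.2084 -0.6805  0.5956 -2.208 ] 0.24158789747219878
jar 240 [-0.5255  0.4814  0.3332  2.1936 -0.315   0.5107 -2.0453] 0.2563971204280775
jar 270 [ 0.2069  0.5328 -0.5781  2.1522  0.5188  0.5942 -2.3177] 0.2977615820817232
jar 300 [ 0.2831  0.5608 -0.6776  2.1483  0.604   0.6275 -1.8716] 0.3017303277958203
jar 330 [ 0.3577  0.5957 -0.7784  2.1445  0.689   0.6684 -1.4243] 0.3054708051253474
seat 0 [ 0.9038  0.6688 -0.9452  1.9419  0.6977  0.8984 -0.4041] 0.4447921753457
[... 255 characters left out ...]
353962
seat 120 [ 1.0883  0.9333 -1.3321  1.9336  1.0112  1.1714  1.4443] 0.0579352912387916
seat 150 [-0.5518  0.7551  1.108   2.0217 -0.8656  0.9363 -2.6386] 0.021359387609782843
seat 180 [-0.3255  0.563   0.7199  2.0114 -0.535   0.7617 -2.4239] 0.23612148061338134
seat 210 [-0.1898  0.5125  0.5266  2.0044 -0.3824  0.7215 -2.0456] 0.44563645855131284
seat 240 [ 0.6215  0.526  -0.5325  1.9568  0.3799  0.7578 -2.2264] 0.43356374862336367
seat 270 [ 0.7104  0.5572 -0.6546  1.9519  0.4712  0.7883 -1.7827] 0.49813581128981865
seat 300 [ 0.7794  0.5886 -0.7533  1.9482  0.5467  0.819  -1.3241] 0.5018259063717774
seat 330 [ 0.8439  0.6255 -0.8499  1.9449  0.622   0.8553 -0.8645] 0.5051454536269866
```

```bash
cat >> h.py <<'E'
JAR=np.array([.4665,.0795,0]);SEAT2=np.array([.5267,-.1563,.05])
def down(a):
    z=np.array([np.cos(np.radians(a)),np.sin(np.radians(a)),0]);return np.column_stack([-Z,np.cross(z,-Z),z])
E
cat > s4.py <<'E'
from h import *
movep([.52,-.0,.33],down(40))
movep(JAR+.16*Z,down(40)); command_gripper(.08)
s=sense();print(s['time_s'],s['position'])
print(move_l(JAR+.043*Z,feed=.1,until_force=5))
command_gripper(.04,35)
s=sense();print(s['time_s'],s['position'],s['finger_gap'],s['wrist_force'])
move_l(JAR+.075*Z,feed=.1)
s=sense();print(s['time_s'],s['position'],s['finger_gap'],s['wrist_force'])
for n in("side","top"):
    p,d=camera(n);cv2.imwrite(f"pics/{n}5.png",cv2.resize(p[150:350,170:440,::-1],None,fx=2.9,fy=2.9));np.savez(f"{n}5.npz",p=p,d=d)
E
python3 s4.py
```

```text
13.3333 [0.4666 0.0794 0.1601]
False
15.05 [0.4667 0.0794 0.0436] 0.04675441961620465 [-1.7523 -1.1695  5.5417]
15.5167 [0.4665 0.0791 0.0749] 0.04721405328958447 [-0.1383 -0.6181 -1.9382]
```

View pics/side5.png

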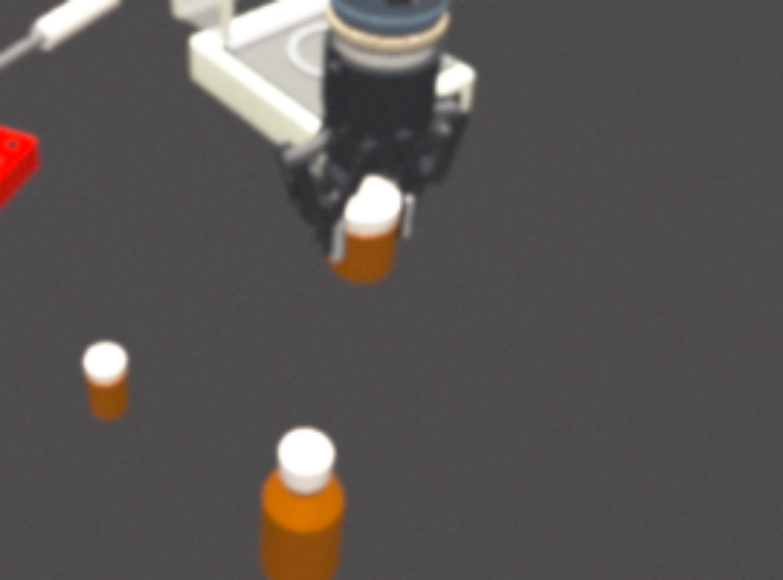

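The jar is held level at (365,230): the gap is 47 mm and the load about 1.9 N. Next I'll move it to the ring.

```bash
cat > s5.py <<'E'
from h import *
move_l(JAR+.18*Z,feed=.15)
move_l(SEAT2[:2].tolist()+[.18],feed=.15)
move_l(SEAT2[:2].tolist()+[.112],feed=.12)
s=sense();print(s['time_s'],s['position'],s['finger_gap'],s['wrist_force'])
for n in("side","top"):
    p,d=camera(n);cv2.imwrite(f"pics/{n}6.png",cv2.resize(p[90:280,200:440,::-1],None,fx=3,fy=3));np.savez(f"{n}6.npz",p=p,d=d)
E
python3 s5.py
```

```text
18.9583 [ 0.5272 -0.156   0.1124] 0.04728111809315824 [ 0.4326  0.1976 -1.6109]
```

View pics/side6.png

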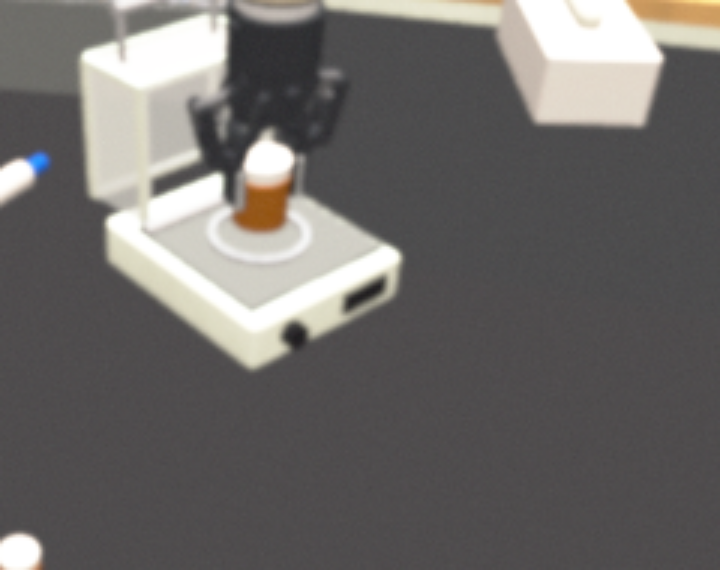

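The jar hangs over the ring at about (262,215), and the ring centre is at (260,233), so it's lined up. I'll lower it and release.

```bash
cat > s6.py <<'E'
from h import *
print(move_l(SEAT2[:2].tolist()+[.0915],feed=.03,until_force=4))
s=sense();print(s['time_s'],s['position'],s['wrist_force'])
command_gripper(.064);sleep(.1)
s=sense();print(s['time_s'],s['finger_gap'],s['wrist_force'])
move_l(SEAT2[:2].tolist()+[.20],feed=.1)
movep([.46,.05,.33],down(40))
sleep(.1)
for n in("side","top"):
    p,d=camera(n);cv2.imwrite(f"pics/{n}7.png",cv2.resize(p[90:280,200:440,::-1],None,fx=3,fy=3));np.savez(f"{n}7.npz",p=p,d=d)
s=sense();print(s['time_s'],s['finger_gap'],s['wrist_force'])
E
python3 s6.py
```

```text
True
19.65 [ 0.5264 -0.1564  0.0937] [-0.5444 -0.0438  4.8234]
20.0583 0.06425477231813355 [-0.8083 -0.3897 -0.0601]
22.4667 0.0642325252934986 [ 0.1763 -0.8394  0.1343]
```

View pics/side7.png

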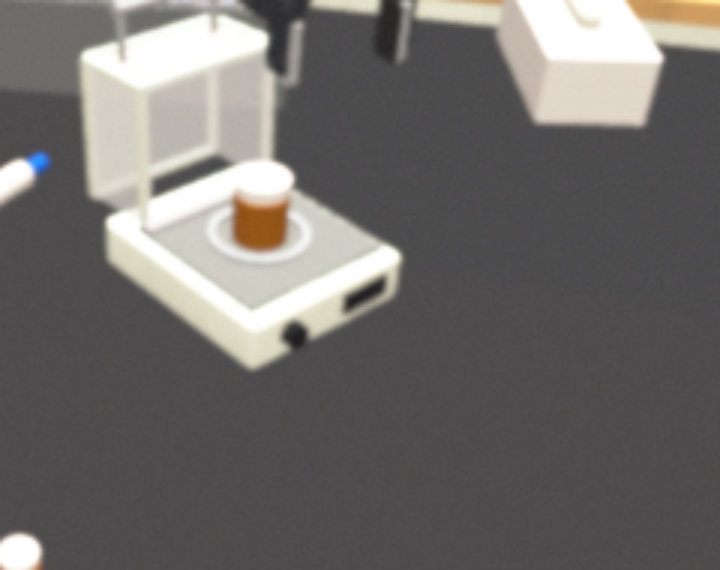

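View pics/top7.png

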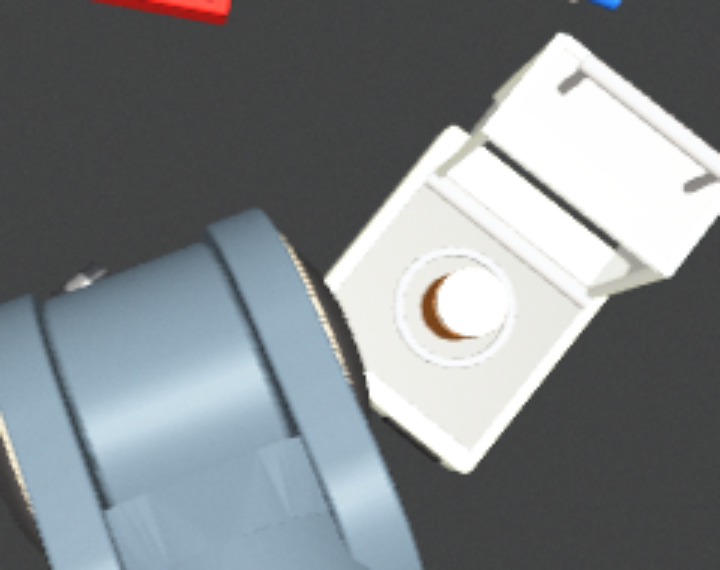

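The jar stands in the ring: its base is centred at about (452,308) against the ring centre at (455,307), and it is upright in the side view. I'll take the handle again and close the guard.

```bash
python3 - <<'E'
from h import *
f=lambda a,b:(200+(a+.5)/3-.5,90+(b+.5)/3-.5)
print('cap',onz('top',f(472,301),.11),onz('side',f(263,183),.11),'seat',SEAT2)
E
cat > s7.py <<'E'
from h import *
a0,a1=np.radians(66),np.radians(100)
command_gripper(.03)
P,R=pose(1.65,a0,a1,1,.13);movep(P,R)
print(move_l(pose(1.65,a0,a1,1)[0],feed=.1,until_force=8))
s=sense();print(s['time_s'],s['wrist_force'])
command_gripper(.016,30)
for th in list(np.arange(1.5,.2,-.15))+[.15,.05]:
    move_l(*pose(th,a0,a1,1),feed=.09)
    s=sense();print(round(th,2),s['time_s'],s['wrist_force'],np.linalg.norm(s['position']-pose(th,a0,a1,1)[0]))
    if np.linalg.norm(s['wrist_force'])>25: print('high');break
for n in("side","top"):
    p,d=camera(n);cv2.imwrite(f"pics/{n}8.png",cv2.resize(p[90:280,200:440,::-1],None,fx=3,fy=3))
E
python3 s7.py
```

```text
cap [ 0.5274 -0.1568  0.11  ] [ 0.5258 -0.1469  0.11  ] seat [ 0.5267 -0.1563  0.05  ]
False
25.6833 [-0.6265 -0.0816  0.33  ]
1.5 26.4333 [ 0.3182 -0.1769  0.1467] 0.0003180758952662048
1.35 26.8917 [ 0.801  -0.2386  0.7321] 0.00029876876355779613
1.2 27.35 [ 0.1184 -0.5238  1.2238] 0.00043313244797139644
1.05 27.8083 [ 1.1681 -0.7669  0.8178] 0.0005127387268987126
0.9 28.2667 [0.5401 0.2629 0.0145] 0.0006433752905271838
0.75 28.725 [-0.1384 -0.0839 -0.0028] 0.0007019349142788916
0.6 29.1833 [ 0.2407  0.1164 -0.2513] 0.0007157812112020674
0.45 29.6417 [-0.2598 -0.2894  0.9162] 0.0009089259515847724
0.3 30.1 [ 0.1394  0.9113 -0.1905] 0.001067317433455564
0.15 30.5583 [ 0.1876 -0.6355  0.8681] 0.0011300710745879917
0.05 30.9167 [-0.0346 -0.0152  0.2694] 0.0008968914308730705
```

View pics/side8.png

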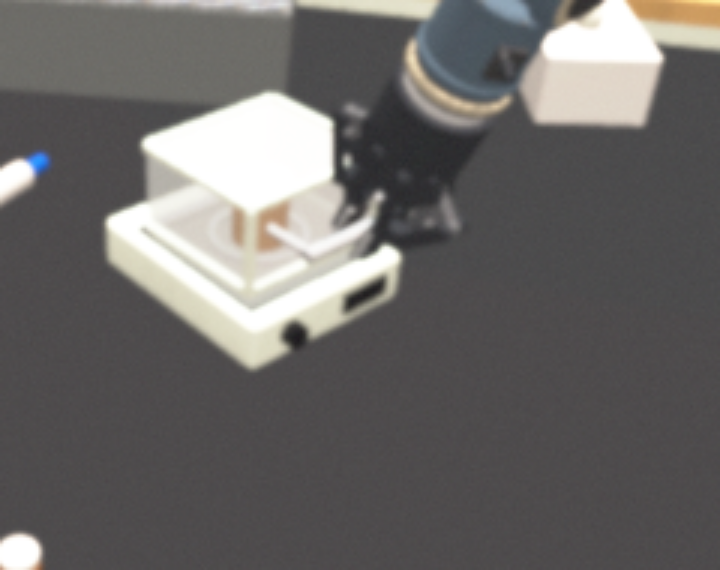

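The jar is visible inside at (262,225) and the guard is nearly shut. I'll close the last bit under a force limit, release and check.

```bash
cat > s8.py <<'E'
from h import *
a0,a1=np.radians(66),np.radians(100)
R=rot(a0,1)
print(move_l(pose(-.04,a0,a1,1)[0],R,feed=.03,until_force=12))
s=sense();print(s['time_s'],s['wrist_force'],s['position'],pose(0,a0,a1,1)[0])
command_gripper(.03); s=sense();print(s['wrist_force'])
move_l(s['position']-.13*R[:,0],feed=.12)
movep([.35,.25,.35],down(40)) if inverse_kinematics([.35,.25,.35],down(40)) is not None else print('no')
for n in("side","top"):
    p,d=camera(n);cv2.imwrite(f"pics/{n}9.png",cv2.resize(p[90:280,200:440,::-1],None,fx=3,fy=3));np.savez(f"{n}9.npz",p=p,d=d)
    cv2.imwrite(f"pics/{n}9f.png",p[:,:,::-1])
print(sense()['time_s'])
E
python3 s8.py
```

```text
True
31.475 [ 2.6572 -1.5695  0.0562] [ 0.439  -0.0872  0.1094] [ 0.4365 -0.086   0.1107]
[-0.1951  0.695  -0.1402]
34.3583
```

View pics/side9.png

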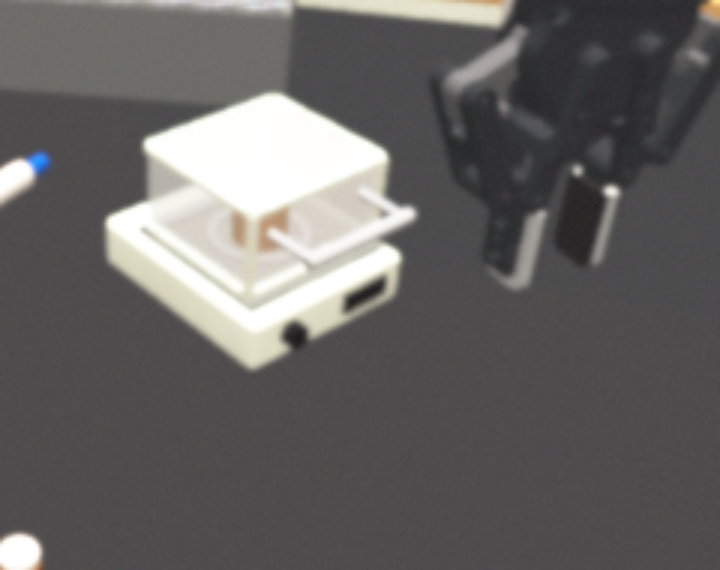

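View pics/top9f.png

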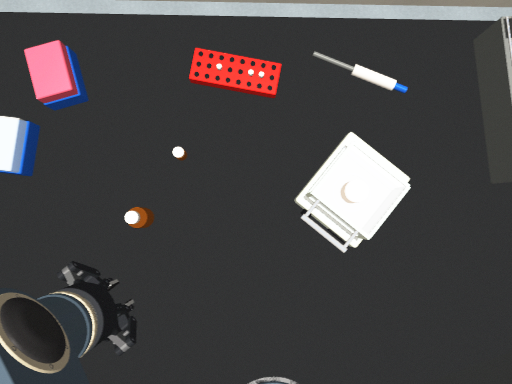

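The guard is down with the jar in the ring beneath it, cap at (355,190) in the top view. The bottle at (132,217) and the vial at (178,152) haven't moved. I'll measure the guard angle from the hood plane and the bar.

```bash
cat > ang.py <<'E'
from h import *
import sys
t=np.load(sys.argv[1]);C=cloud('top',t['d']);h=C[...,2]
Q=C-HINGE;x=Q@XM;y=Q@YL
m=(x>-.115)&(x<-.015)&(abs(y)<.055)&(h>.1)&(h<.17)
P=np.c_[x[m],h[m]];print(len(P))
for _ in range(4):
    c=np.polyfit(P[:,0],P[:,1],1);r=P[:,1]-np.polyval(c,P[:,0]);P=P[abs(r)<.004]
print('hood tilt',-np.arctan(c[0]),'height at hinge',c[1],'exp closed',.132)
m=(x<-.165)&(x>-.19)&(abs(y)<.045)&(h>.08)&(h<.16)
print('bar top',np.percentile(h[m],[10,50,75,90]),'exp closed .113','x',np.median(x[m]))
E
python3 ang.py top0.npz; python3 ang.py top9.npz
```

```text
2717
hood tilt 0.16902685829639832 height at hinge 0.13331568105041047 exp closed 0.132
bar top [0.137  0.1396 0.1412 0.1422] exp closed .113 x -0.16790528745431105
2749
hood tilt 0.0010546073343117035 height at hinge 0.13236131612696733 exp closed 0.132
bar top [0.1098 0.1124 0.1136 0.1148] exp closed .113 x -0.17599218035202321
```

The hood tilt is 0.001 rad and the bar top is at 0.112–0.114 m (0.113 m expected when closed), so the guard is shut. The arm is clear of everything, so I'm handing in.

```bash
python3 - <<'E'
from rig import *
s=sense();print(s['time_s'],s['wrist_force'],s['position']);print(finish_job())
E
```

```text
34.3583 [ 0.2431508   0.10172999 -0.30073473] [0.3502627  0.24873364 0.34923255]
the job is handed in; nothing more can be done
None
```

I lifted the guard to about 1.65 rad with the jaws held loosely around its handle and stood the jar in the ring. I then lowered the guard fully closed and handed the job in at 34.4 s; no verdict is reported.

**Last checks:**
- **Guard:** the hood tilt measured 0.001 rad and the top of the handle bar was at about 0.113 m, which is the closed height.
- **Jar:** it touched down gently (about 5 N) and stands upright. The top view put it within about 1 mm of the ring's centre. The side view put the cap about 9 mm off along y; I took that to be from picking the cap centre by eye, since the side view was also about 5 mm off on the jar earlier. Both are inside the 18 mm limit, but I did not settle the difference.
- **Bystanders and arm:** the bottle and vial are at the same pixels as at the start, and the arm is clear of everything.

No check failed.

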